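# Hang the sprung tongs on the gauge stand and hold them at the marked gap

## Task

Show the class the truffle size on the tongs: pick up the blue-headed sprung tongs by the head and hang the eye on the gauge stand's steel post, tongs lying flat with their sprung-open tips over the white gauge plate. Then pinch the two legs at their blue pads until the gap between the tips equals the gap between the two red marks, and hold it steady for at least two seconds: finish still holding the tongs at that gap, on the post. Leave the other things on the table where they are.

Things in the scene. Friction and masses are not known exactly. Their poses are not given: they have to be found in the camera images.
- stand: Gauge stand, fixed to the table: pale wooden base 300 x 90 mm, 12 mm thick. Its origin is on the table under the post axis; its x axis runs from the post along the base to the gauge plate (base spans x -35 to 265 mm), z up.
- seat (a point): Centre of the top of the post's dark collar (collar 32 mm diameter), 42 mm above the table; from it the steel post rises: 10 mm diameter for 22 mm, then tapering to 4 mm at 32 mm above the collar. The hung tongs' eye lies with its underside on this collar. Axes as the stand.
- plate (a point): Centre of the top of the white gauge plate, 228 mm from the post along the stand's x, 60 mm (x) by 90 mm (y), top 42 mm above the table, level with the collar. Two red stripes, 5 mm wide, run along x over its top and down its far face; the gap between their inner edges is 24 mm. Between collar and plate there is free space down to the base (30 mm).
- eye (a point): Centre of the tongs' eye, half-way up (8 mm above the tongs' underside). The tongs lie flat on the table, 16 mm tall throughout, 242 mm long, about 0.13 kg; the eye is a blue vertical hole of 18 mm (ring 34 mm outside). Axes: x from the eye towards the tips, z up.
- head (a point): Centre of the blue rigid head block, half-way up, 40 mm from the eye centre along the tongs' x: 50 mm long (x), 30 mm wide (y), 16 mm tall, flat parallel sides. Gripping here does not squeeze the legs. Axes as the eye.
- pinch (a point): Point midway between the two blue pads on the legs, half-way up, 150 mm from the eye along the tongs' x. The pads are 40 mm long; over their outer faces the legs measure 50.6 mm sprung open and 34.9 mm when the tip gap is 24 mm (1 mm less there narrows the tip gap by about 1.8 mm). Each pad then pushes back with about 7 N (1.1 N when barely moved), so grip with 15 N or more and set the opening. Axes as the eye.
- tip_l (a point): Inner face of the left leg (tongs' +y side) at its black tip, half-way up, 224 mm from the eye along x. The legs are steel, 5 mm thick, hinged at the head and sprung apart; they move together, mirror-wise. The distance from tip_l to tip_r is the tip gap: about 52 mm sprung open.
- tip_r (a point): Inner face of the right leg (tongs' -y side) at its black tip; as tip_l.
- leg_l (a joint): Turn of the left leg (rad): 0 sprung open, growing as squeezed; tip gap = 52 mm - 340 mm x value, so 0.082 at the marked 24 mm; stop at 0.135 (6 mm).
- jaw_l: The left leg itself, its origin at its hinge: 55 mm from the eye along the tongs' x, 11 mm to +y, at the underside; the leg is 170 mm long.
- jaw_r: The right leg, likewise, its hinge 11 mm to -y.
- cutter: Bystander: copper ring cookie cutter, 60 mm across, 22 mm tall; origin at its underside.
- cup_a: Bystander: clear cup, 76 mm across, 100 mm tall; origin at its underside.
- cup_b: Bystander: second clear cup, same size.
- pot: Bystander: steel pot, 220 mm across, 100 mm tall.
- spatula: Bystander: orange-handled spatula lying on the table.
- snowman: Bystander: white ceramic snowman, 68 mm across, 110 mm tall.
- jar: Bystander: amber jar, 70 mm across, 110 mm tall.
Mind the look-alikes: they are no part of the job. What is shaped like the part that bears eye but pink is not meant.

How it is judged:
By the outcome, as a careful person would: the job done as asked, in the order asked, and still so for the second after the job is handed in, while the arm keeps its last pose, push and grip.
It also fails if it takes over 61 s, if anything falls off the work surface, if the arm or the gripper's body presses on something with over 40 N, if the wrist force passes 120 N, or if a joint passes its speed limit or range.

## Robot

A 6-joint arm with a two-finger parallel gripper is mounted at the origin on the work surface. World frame = base frame: x ahead of the robot, y to its left, z up, the work surface at z = 0. Lengths are in m, angles in degrees, forces in N, time in s.
With the tool pointing down it reaches from about 0.35 to 0.875 m from the base axis. Payload 4.2 kg.
Tool frame: the origin (TCP) lies at the very end of the fingers, on their centre line; the grasp point (between the pads) lies 19 mm behind it (ctrl.pinch_z is the distance from the TCP to the grasp point, in m); y points along the fingers, z is the direction in which the jaws open and shut, and the axes are right-handed (so a half turn about y gives the same grasp; the last joint's range is limited). The gripper opens to 87 mm and grips with 3 to 60 N. Pads are 19 mm wide; open, the fingers measure 117 mm over their backs; the gripper's body (75 mm by 190 mm) begins 51 mm behind the grasp point.
Start: joints at [87.239, 22.042, 0.453, 0, -68.411, -14.817], TCP at [0.189, 0.596, 0.223] pointing down, gripper open.
Joint ranges: [-179.83, 179.83], [-69.29, 118.12], [-61.27, 80.66], [-181.25, 117.63], [-171.15, -9.14], [-177.46, 177.46]. Speed limits (degrees/s): [159.86, 159.86, 180, 180, 180, 180].

## Interface

Orientations are given as [roll, pitch, yaw] about the fixed x, y, z axes, in that order (R = Rz(yaw) Ry(pitch) Rx(roll)).
In Python, from cell import ctrl gives the robot as it stands. Calls block until the motion is done:
- ctrl.movep(position, orientation): joint-space move of the TCP to a pose.
- ctrl.move_straight(position, attitude=None, rate=0.15, f_stop=None): straight line of the TCP; attitude=None keeps the orientation; rate is the mean speed in m/s. With f_stop (N) it stops when the force on the tool has changed by that much, and returns True; else False.
- ctrl.move_j(angles): joint-space move.
- ctrl.move_gripper(opening, grasp_force=None): finger opening in m; grasp_force is the grip in N (None keeps the last); returns when the fingers have stopped.
- ctrl.wait(seconds).
- ctrl.ik(position, orientation): joint angles nearest the present ones, or None.
- ctrl.observe(): the state.
- ctrl.read_camera(name): name is "scene" or "side" or "wrist"; returns the picture (384x512x3 uint8, blue, green, red); there is no depth.
- ctrl.camera_info(name): a dict with "intrinsics" (3x3 intrinsics, pixels), "k1" (the pictures are not rectified: a ray, as slopes to the right and down, at radius r is drawn at 1 + k1 r^2 times it, then the intrinsics apply), "rvec" (rotation vector, rad) and "tvec" (3), from world to camera coordinates, as OpenCV has them. Camera axes: x right, y down, z forward; pixel columns grow to the right and rows downward; lengths in m; the calibration is good to about 2 mm. A picture is of the moment at which its call begins: read the wrist's pose just before it. camera_info takes no time and is no camera call; for the wrist camera it gives the pose at the moment of the call.
A pose or a line that the arm cannot do raises ctrl.PlanningError and nothing moves.
- ctrl.job_done(): hands the job in, once; it reports no verdict.
The state is a dict: "clock": time; "q": joint angles; "joint_velocities": joint speeds; "joint_efforts": joint torques, N m; "ee_pos": TCP position; "tcp_rot": TCP orientation; "force": force on the tool from outside, world axes, zero at the start; "wrist_torque": the same for the moment, N m; "opening": finger opening in m.
Only numpy, scipy, OpenCV 4.12 (cv2) and the standard library are available. Lean on these libraries where they do the work, as an engineer would, in place of code of your own. Each camera call takes 0.05 s, during which the arm holds its last target. There are 200 camera calls.

## Working session

There is one attempt and no reset: what is moved stays moved. The work goes in short steps, each a Python script; the robot and the scene stay as the last script left them, time stands still between calls to the robot, and variables do not carry over. Pictures are saved under pics/ and viewed, about 8 in all and at most 12, crops included, and the job is handed in when it is done.

```bash
ls; mkdir -p pics; cat > h.py <<'E'
from cell import ctrl
import numpy as np, cv2
def cam(n):
    c=ctrl.camera_info(n);R=cv2.Rodrigues(np.array(c["rvec"],float))[0]
    return np.array(c["intrinsics"],float),float(c["k1"]),R,np.array(c["tvec"],float).ravel()
def ray(c,uv):
    K,k1,R,t=c
    d=np.linalg.solve(K,[uv[0],uv[1],1.])[:2];s=d.copy()
    for _ in range(30): s=d/(1+k1*(s@s))
    return -R.T@t, R.T@np.array([s[0],s[1],1.])
def onz(c,uv,z):
    o,d=ray(c,uv);return o+d*(z-o[2])/d[2]
def proj(c,P):
    K,k1,R,t=c
    p=R@np.array(P,float)+t;s=p[:2]/p[2];s=s*(1+k1*s@s)
    return (K@[s[0],s[1],1])[:2]
E
python3 - <<'E'
from h import *
ims=[]
print(ctrl.observe())
for n in("scene","side","wrist"):
    c=cam(n);print(n,c);im=ctrl.read_camera(n);np.save(f"pics/{n}0.npy",im)
    cv2.imwrite(f"pics/{n}0.png",cv2.resize(im,(800,600),interpolation=cv2.INTER_CUBIC))
E
```

```text
pics
{'clock': 0.0, 'q': array([ 8.72377452e+01,  2.20901236e+01,  3.79671411e-01, -2.81770085e-02,
       -6.84094876e+01, -1.48178601e+01]), 'joint_velocities': array([ 0.05867637, -0.02503685,  0.01359528, -0.10761659,  0.02542535,
       -0.02523826]), 'joint_efforts': array([ 1.96219848e-04, -3.90663779e+01,  1.87402368e+01,  4.21963871e+00,
        1.10471938e-02, -1.91434988e-04]), 'ee_pos': array([0.1885652 , 0.59525227, 0.22146767]), 'tcp_rot': array([-8.98773517e+01,  5.36714824e-03,  1.62409495e+02]), 'force': array([-1.00566293, -0.35521588,  0.42487258]), 'wrist_torque': array([-0.00060886, -0.01729196,  0.03591564]), 'opening': 0.08680144919582208}
scene (array([[353.70796762,   0.        , 256.22513288],
       [  0.        , 353.70796762, 191.58567748],
       [  0.        ,   0.        ,   1.        ]]), -0.04989929094480342, array([[-0.12043365,  0.99260082, -0.01547066],
       [ 0.65397287,  0.06760354, -0.75349137],
       [-0.74687028, -0.10086311, -0.65727575]]), array([ 0.10681802, -0.30173854,  1.5750726 ]))
side (array([[362.43447355,   0.        , 259.8344693 ],
       [  0.        , 362.43447355, 194.2463744 ],
       [  0.        ,   0.        ,   1.        ]]), -0.046429727250514925, array([[ 0.71959026, -0.69431782,  0.01061203],
       [-0.46058839, -0.48867855, -0.74098017],
       [ 0.51966161,  0.52831434, -0.67144305]]), array([-0.45327198,  0.26161448,  0.8924396 ]))
wrist (array([[272.62843224,   0.        , 255.21727373],
       [  0.        , 272.62843224, 190.17988859],
       [  0.        ,   0.        ,   1.        ]]), -0.03660620201836322, array([[-0.30163164, -0.95342161,  0.00236318],
       [-0.92540298,  0.29336216,  0.23993326],
       [-0.22945083,  0.07018457, -0.97078651]]), array([ 0.624057  , -0.02816407,  0.38982224]))
```

View pics/scene0.png

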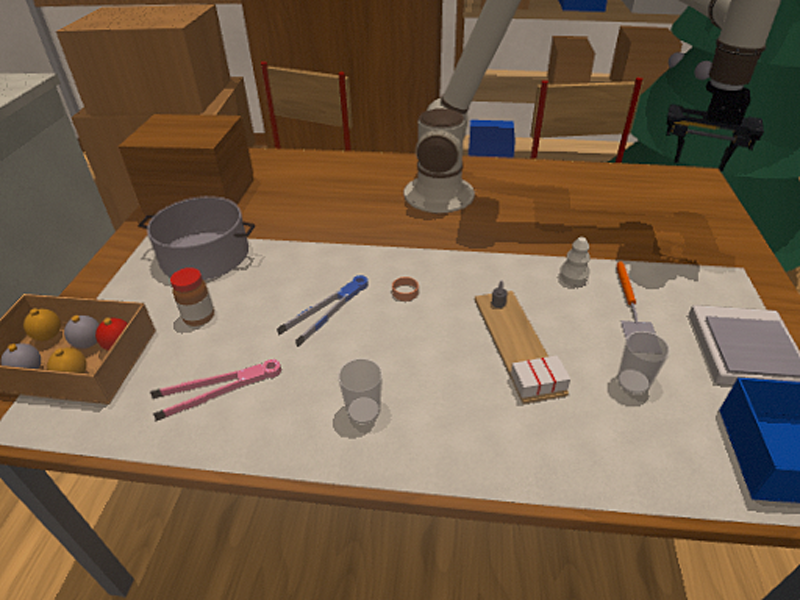

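View pics/side0.png

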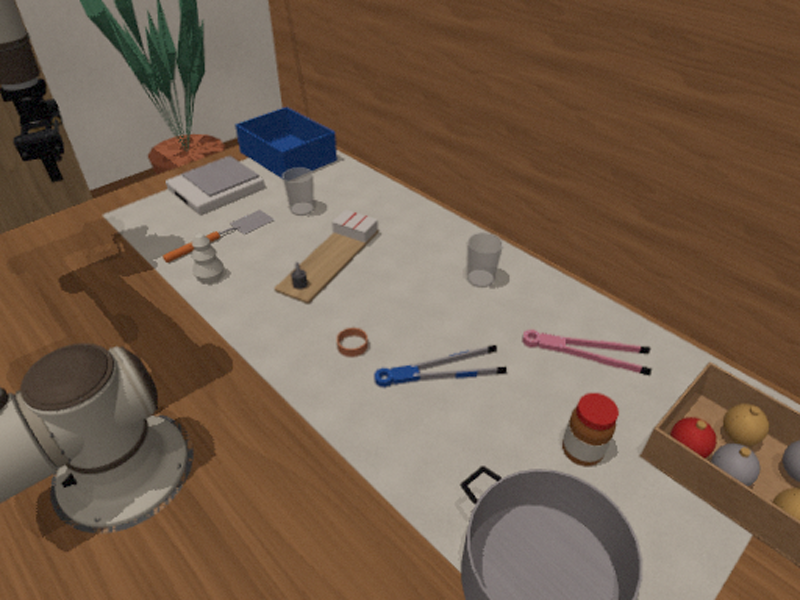

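Two views at 800x600. The blue tongs' eye is at scene (361,282) and side (383,377). The look-alike is the pink tongs at scene (273,368), which I reject by colour. The post is at scene (500,290) and the plate at (540,375).

```bash
python3 - <<'E'
from h import *
s=512/800
for n,L in(("scene",dict(eye=(361,282,.016),head=(351,288,.016),tipl=(281,330,.016),tipr=(300,342,.016),collar=(499,292,.042),posttop=(501,283,.074),plate=(540,369,.042),cut=(404,283,.022),snow=(575,280,0.01))),("side",dict(eye=(383,377,.016),head=(405,374,.016),tipl=(491,349,.016),tipr=(502,370,.016),collar=(299,275,.042),posttop=(298,264,.074),plate=(355,225,.042),cut=(352,336,.022),snow=(208,272,.01)))):
    c=cam(n)
    for k,(u,v,z) in L.items(): print(n,k,onz(c,(u*s,v*s),z).round(4))
im=np.load("pics/scene0.npy");cv2.imwrite("pics/crop.png",cv2.resize(im[160:270,160:380],None,fx=3.6,fy=3.6,interpolation=cv2.INTER_CUBIC))
E
```

```text
scene eye [ 0.4345 -0.1447  0.016 ]
scene head [ 0.4578 -0.1633  0.016 ]
scene tipl [ 0.606  -0.2826  0.016 ]
scene tipr [ 0.6357 -0.2343  0.016 ]
scene collar [0.4689 0.1626 0.042 ]
scene posttop [0.4775 0.1634 0.074 ]
scene plate [0.6818 0.2351 0.042 ]
scene cut [ 0.4354 -0.0462  0.022 ]
scene snow [0.3701 0.3399 0.01  ]
side eye [ 0.4212 -0.1565  0.016 ]
side head [ 0.4549 -0.1786  0.016 ]
side tipl [ 0.6161 -0.2461  0.016 ]
side tipr [ 0.5901 -0.2938  0.016 ]
side collar [0.4662 0.1549 0.042 ]
side posttop [0.4654 0.1511 0.074 ]
side plate [0.6713 0.2159 0.042 ]
side cut [ 0.4436 -0.0436  0.022 ]
side snow [0.3464 0.3361 0.01  ]
```

View pics/crop.png

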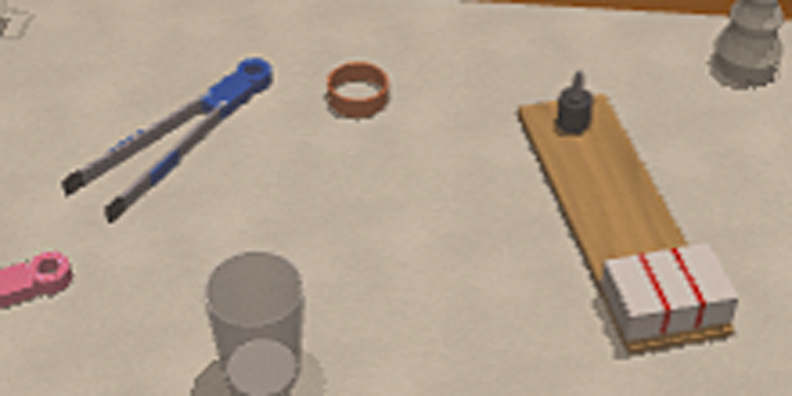

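The crop confirms blue tongs and an unambiguous stand. Tongs: eye about (0.428,-0.150), heading about -32°. Stand: post about (0.467,0.159), heading about 17°. Next are wrist looks over the stand, then over the tongs.

```bash
python3 - <<'E'
from h import *
q=np.array(ctrl.observe()["q"])
for P,y in(([.56,.19,.25],17),([.56,.19,.25],197),([.465,-.17,.2],-32),([.465,-.17,.2],148)):
    print(y,None if (k:=ctrl.ik(P,[-90,0,y])) is None else np.round(k))
ims=[]
import pickle
D={}
for n,P,y in(("st",[.57,.19,.25],17),("tg",[.51,-.2,.22],-32)):
    ctrl.movep(P,[-90,0,y]);ctrl.wait(.2)
    c=cam("wrist");im=ctrl.read_camera("wrist");D[n]=(c,im);ims.append(im);o=ctrl.observe();print(o["clock"],o["q"].round(),o["ee_pos"])
pickle.dump(D,open("d.pkl","wb"))
cv2.imwrite("pics/w1.png",cv2.resize(ims[0],(800,600),interpolation=cv2.INTER_CUBIC))
cv2.imwrite("pics/w2.png",cv2.resize(ims[1],(800,600),interpolation=cv2.INTER_CUBIC))
E
```

```text
17 [  34.   18.   -2.   -0.  -70. -107.]
197 [ 34.  18.  -2.   0. -70.  73.]
-32 [  -1.   10.  -19.   -0.  -60. -121.]
148 [ -1.  10. -19.   0. -60.  59.]
2.4083 [  34.   19.   -1.    0.  -71. -107.] [0.56983899 0.19052739 0.24995903]
4.125 [  -4.   15.  -11.   -0.  -65. -118.] [ 0.51044475 -0.19927314  0.22001971]
```

View pics/w1.png

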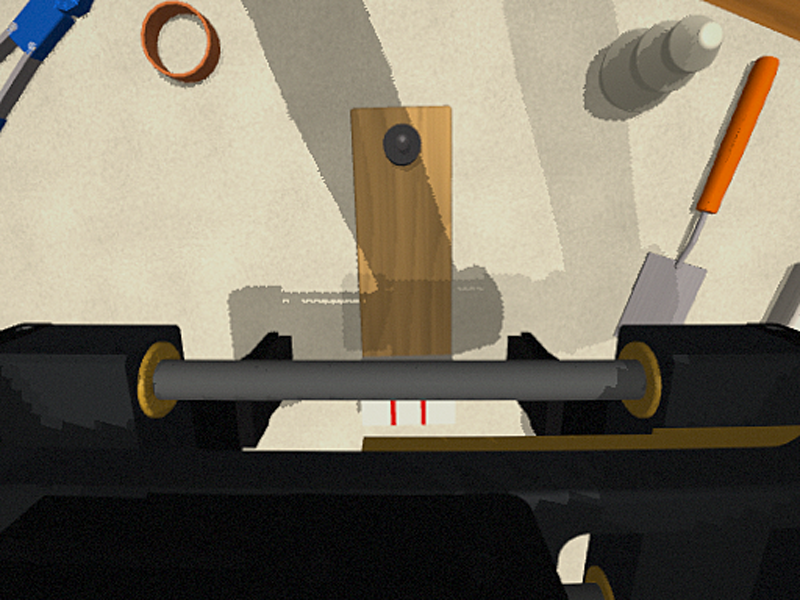

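View pics/w2.png

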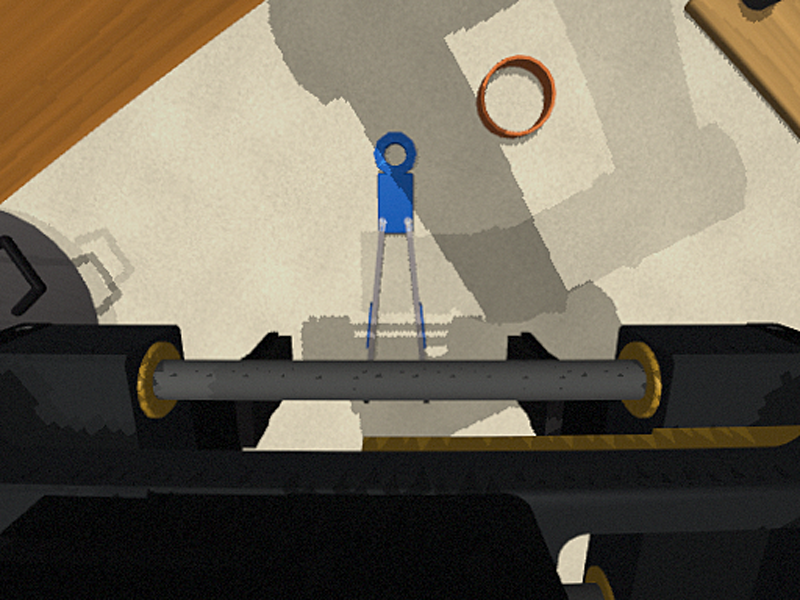

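Wrist view 1: collar centre (402,144), base edges 352..451, and the red stripes' midline at (409,412). Wrist view 2: eye centre (396,153), head x 378..413, and tips at (367,402) and (427,402).

```bash
python3 - <<'E'
from h import *
import pickle
D=pickle.load(open("d.pkl","rb"));s=.64
c,im=D["st"]
g=lambda c,u,v,z:onz(c,((u+.5)*s-.5,(v+.5)*s-.5),z)
col=g(c,402,144,.042);tip=g(c,402.5,139,.074);m=g(c,409.3,412,.042)
b=[g(c,352,110,.012),g(c,451,107,.012),g(c,361.5,350,.012),g(c,452.5,350,.012)]
ang=lambda a,b:np.degrees(np.arctan2(*(b-a)[1::-1]))
print(col,tip,m,ang(col,m),np.linalg.norm(m-col),"edges",ang(b[0],b[2]),ang(b[1],b[3]),(b[0]+b[1])/2,np.linalg.norm(b[0]-b[1]))
# red centroid per stripe
hsv=cv2.cvtColor(im,cv2.COLOR_BGR2HSV)
r=((hsv[...,0]<6)|(hsv[...,0]>174))&(hsv[...,1]>150)&(hsv[...,2]>90);r[:250]=0;r[:,:225]=0;r[:,290:]=0
ys,xs=np.nonzero(r);print("red",[(xs[k].mean(),ys[k].mean(),k.sum()) for k in (xs<261,xs>=261)], ys.min(),ys.max())
c,im=D["tg"]
e=g(c,396,153,.016);t=[g(c,367,402,.016),g(c,427,402,.016)];tm=(t[0]+t[1])/2
print("tongs",e,t,ang(e,tm),np.linalg.norm(tm-e))
hsv=cv2.cvtColor(im,cv2.COLOR_BGR2HSV);bm=(abs(hsv[...,0].astype(int)-110)<15)&(hsv[...,1]>150);bm[152:]=0;bm[:,:220]=0;bm[:,290:]=0
P=[]
for v in range(80,150,5):
    x=np.nonzero(bm[v])[0]
    if len(x): print(v,x.min(),x.max(),onz(c,((x.min()+x.max())/2,v),.014).round(4))
E
```

```text
[0.47056859 0.16221377 0.042     ] [0.47025287 0.16231519 0.074     ] [0.70167968 0.24108071 0.042     ] 18.842270109492446 0.24419731227797867 edges 18.072044210943435 19.088147144970172 [0.43917101 0.15219555 0.012     ] 0.08693438553858032
red [(np.float64(251.11627906976744), np.float64(262.9767441860465), np.int64(43)), (np.float64(270.45454545454544), np.float64(263.3030303030303), np.int64(33))] 256 271
tongs [ 0.42814073 -0.15049713  0.016     ] [array([ 0.6037056 , -0.29243029,  0.016     ]), array([ 0.63367601, -0.24421785,  0.016     ])] -31.73064031608239 0.22403686964438432
85 248 256 [ 0.4139 -0.1435  0.014 ]
90 242 263 [ 0.4194 -0.1462  0.014 ]
95 240 264 [ 0.4243 -0.15    0.014 ]
100 240 264 [ 0.4295 -0.1533  0.014 ]
105 242 263 [ 0.4351 -0.156   0.014 ]
110 246 259 [ 0.4404 -0.1593  0.014 ]
115 242 263 [ 0.4458 -0.1627  0.014 ]
120 242 263 [ 0.4512 -0.166   0.014 ]
125 242 263 [ 0.4566 -0.1694  0.014 ]
130 242 263 [ 0.4621 -0.1729  0.014 ]
135 242 263 [ 0.4676 -0.1763  0.014 ]
140 247 258 [ 0.4731 -0.1798  0.014 ]
145 247 258 [ 0.4787 -0.1833  0.014 ]
```

```bash
cat > geo.py <<'E'
from h import *
from math import radians
eye=np.array([.4283,-.1518]);ta=-31.9
post=np.array([.4704,.1623]);sa=18.7
u=lambda a:np.array([np.cos(radians(a)),np.sin(radians(a))])
E
python3 - <<'E'
from geo import *
h=eye+.04*u(ta)
ctrl.movep([*h,.10],[-90,0,ta]);ctrl.move_straight([*h,.0035],rate=.08,f_stop=15)
o=ctrl.observe();print(o["clock"],o["ee_pos"],o["force"])
ctrl.move_gripper(.02,40);o=ctrl.observe();print(o["opening"],o["force"],o["clock"])
ctrl.move_straight([*h,.2],rate=.12)
p=post+.04*u(sa)
ctrl.movep([*p,.2],[-90,0,sa]);ctrl.move_straight([*p,.115],rate=.1);ctrl.wait(.3)
o=ctrl.observe();print(o["clock"],o["ee_pos"],o["tcp_rot"],o["force"],o["opening"])
import pickle
c=cam("wrist");im=ctrl.read_camera("wrist");pickle.dump((c,im),open("d2.pkl","wb"))
side=ctrl.read_camera("side")
cr=cv2.resize(im[0:240,130:390],None,fx=2.5,fy=2.5,interpolation=cv2.INTER_CUBIC)
cv2.imwrite("pics/hov.png",cr)
np.save("side2.npy",side)
E
```

```text
6.075 [ 0.4626661  -0.17297852  0.00396616] [0.27447379 0.4706932  0.78747656]
0.02958314192188888 [-0.21770758  0.45898221 -0.04726903] 7.05
11.4583 [0.50845212 0.17526509 0.11542419] [-8.99845023e+01 -5.01176300e-02  1.87029238e+01] [-0.12732489  1.40080049 -1.76419894] 0.029564008827928565
```

View pics/hov.png

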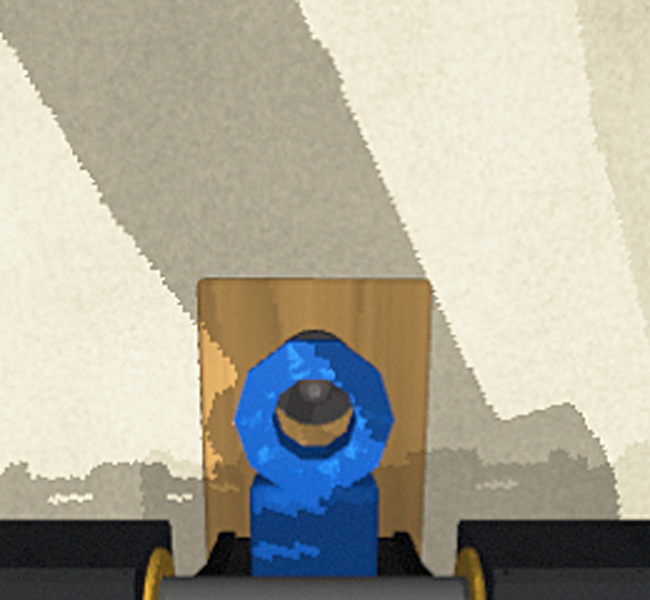

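Held view: eye ring centre at crop (314,413), post tip at (315,390). They are laterally aligned, so I'll compute the offset along x.

```bash
python3 - <<'E'
from geo import *
import pickle
c,im=pickle.load(open("d2.pkl","rb"))
f=lambda u,v,z:onz(c,((u+.5)/2.5-.5+130,(v+.5)/2.5-.5),z)
X=u(sa);Y=u(sa+90)
e=f(314,413,.1275)[:2];e2=f(314,415,.1275)[:2];t=f(315,390,.074)[:2];k=f(314.5,405,.042)[:2]
b=[f(199,279,.012)[:2],f(431,279,.012)[:2]];bm=(b[0]+b[1])/2+.035*X
tcp=np.array([.50845,.17527])
print(-c[2].T@c[3])
for n,p in(("eye",e),("eye2",e2),("tip",t),("base",bm),("post",post)):print(n,p.round(4),"rel tcp",((p-tcp)@X).round(4),((p-tcp)@Y).round(4))
print("base w",np.linalg.norm(b[0]-b[1]))
E
```

```text
[0.44694228 0.15424373 0.27751063]
eye [0.4688 0.1616] rel tcp -0.042 -0.0002
eye2 [0.4692 0.1617] rel tcp -0.0415 -0.0002
tip [0.4699 0.1623] rel tcp -0.0407 0.0
base [0.4705 0.1625] rel tcp -0.0401 0.0001
post [0.4704 0.1623] rel tcp -0.0402 -0.0001
base w 0.08721331437076578
```

```bash
python3 - <<'E'
from geo import *
p=post+.041*u(sa)
ctrl.move_straight([*p,.085],rate=.05)
hit=ctrl.move_straight([*p,.0445],rate=.04,f_stop=5)
o=ctrl.observe();print(hit,o["clock"],o["ee_pos"],o["force"])
im=ctrl.read_camera("wrist");sd=ctrl.read_camera("side")
a=cv2.resize(im[80:240,170:340],(560,527),interpolation=cv2.INTER_CUBIC)
b=cv2.resize(sd[100:200,150:270],(240,200),interpolation=cv2.INTER_CUBIC);b=cv2.copyMakeBorder(b,0,327,0,0,cv2.BORDER_CONSTANT)
cv2.imwrite("pics/low.png",np.hstack([a,b]))
E
```

```text
True 13.2333 [0.5088811  0.17522155 0.0454605 ] [-0.57977445  0.68054545  3.35158208]
```

View pics/low.png

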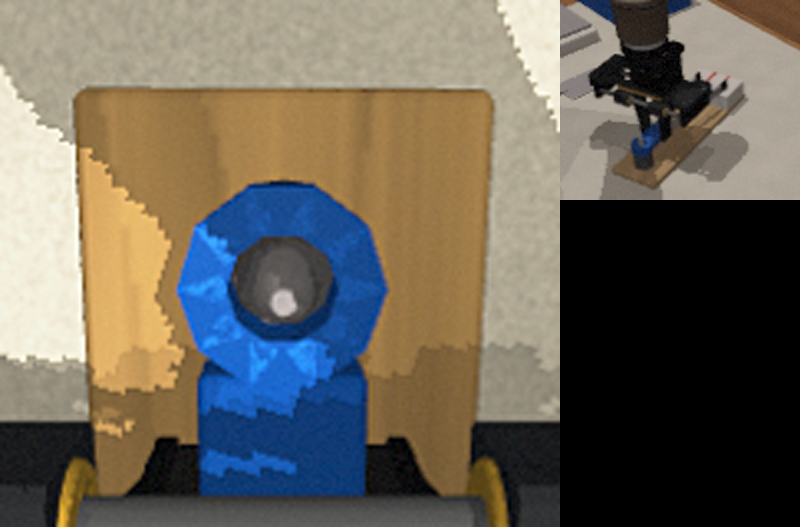

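The eye is on the post and seated: contact stopped it at TCP z 0.0455, and the post shows inside the hole. I'll release, flip the wrist 180° so the camera sits over the tips, and look before pinching.

```bash
python3 - <<'E'
from geo import *
import pickle
o=ctrl.observe();p=o["ee_pos"].copy()
ctrl.move_gripper(.04);ctrl.move_gripper(.085)
ctrl.move_straight([p[0],p[1],.14],rate=.12)
q=post+.15*u(sa)
ctrl.movep([*q,.14],[-90,0,sa+180-360]);ctrl.wait(.2)
o=ctrl.observe();print(o["clock"],o["ee_pos"],o["tcp_rot"],o["q"].round())
c=cam("wrist");im=ctrl.read_camera("wrist");pickle.dump((c,im),open("d3.pkl","wb"))
cv2.imwrite("pics/p.png",cv2.resize(im[0:280,100:410],None,fx=2.1,fy=2.1,interpolation=cv2.INTER_CUBIC))
E
```

```text
18.7083 [0.61245882 0.21037454 0.14007964] [-9.00016599e+01  5.33053321e-03 -1.61304150e+02] [ 33.  28.  -3.  -0. -60.  75.]
```

View pics/p.png

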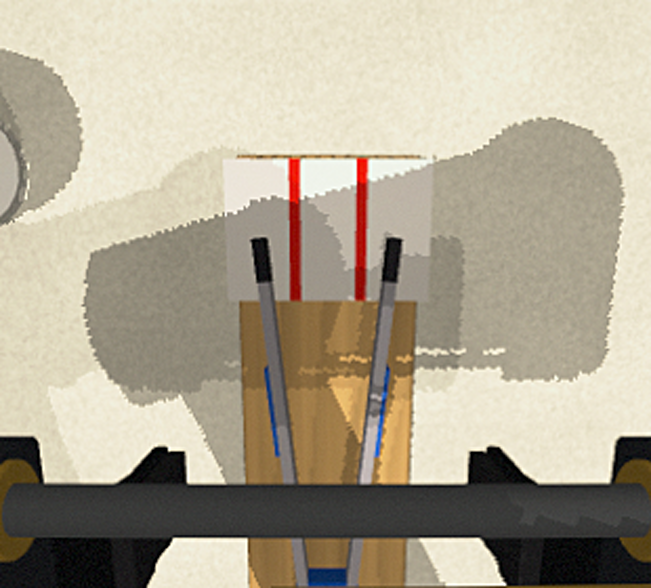

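The tongs lie flat and the legs straddle the marks evenly: tips at crop x 270 and 386, mark inner edges at 300 and 356, everything centred on 328. Next: descend, pinch and look.

```bash
python3 - <<'E'
from geo import *
import pickle
c,im=pickle.load(open("d3.pkl","rb"))
f=lambda x,y,z:onz(c,((x+.5)/2.1-.5+100,(y+.5)/2.1-.5),z)[:2]
pc=f(328,411,.052);X=u(sa);Y=u(sa+90);q=post+.15*X
print("pads rel post",(pc-post)@X,(pc-post)@Y,"tip gap",np.linalg.norm(f(271,240,.058)-f(386,240,.058)))
ctrl.move_straight([*q,.0455],rate=.08,f_stop=10)
o=ctrl.observe();print(o["clock"],o["ee_pos"],o["force"])
ctrl.move_gripper(.042,25);ctrl.move_gripper(.0349,25);ctrl.wait(.3)
o=ctrl.observe();print(o["clock"],o["opening"],o["force"],o["ee_pos"])
c=cam("wrist");im=ctrl.read_camera("wrist");pickle.dump((c,im),open("d4.pkl","wb"))
cv2.imwrite("pics/q.png",cv2.resize(im[20:220,180:330],None,fx=4,fy=3,interpolation=cv2.INTER_CUBIC))
E
```

```text
pads rel post 0.14883704330615216 -0.0010816253553025113 tip gap 0.04740823462688665
20.0917 [0.61294196 0.21062829 0.04624501] [0.22222291 0.28636497 0.56865586]
21.8333 0.0351845315005799 [ 1.36891479 -0.00362801  1.03284809] [0.61252372 0.21042014 0.04555405]
```

View pics/q.png

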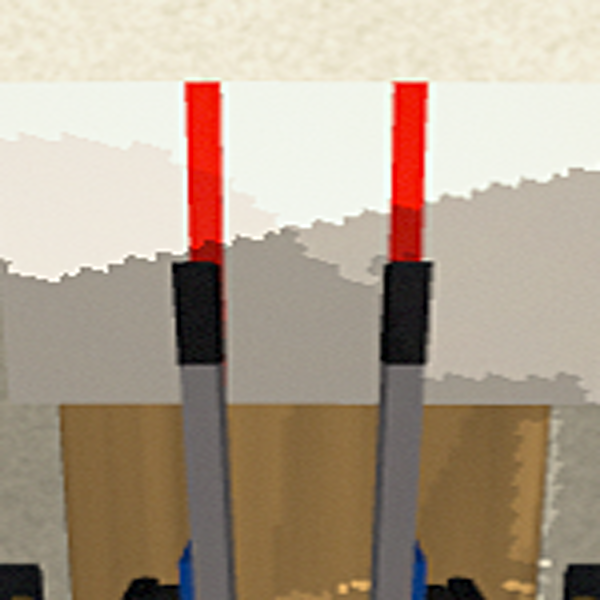

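Pinched: the tips now lie nearly over the marks. I'll measure the gap at subpixel level against the marks, scaling for height, in both the open and pinched pictures.

```bash
python3 - <<'E'
from geo import *
import pickle
X=u(sa);Y=u(sa+90)
def cross(p,lev,x0):
    r=[]
    for i in range(len(p)-1):
        if (p[i]-lev)*(p[i+1]-lev)<0: r.append(x0+i+(lev-p[i])/(p[i+1]-p[i]))
    return np.round(r,2)
for n,tr,sr in(("d3.pkl",(116,125,130),(85,100,110)),("d4.pkl",(112,118,125,132,138),(55,70,85,100))):
    c,im=pickle.load(open(n,"rb"))
    print(n,"cam",(-c[2].T@c[3]).round(4))
    for v in tr:
        p=im[v,205:305,2].astype(float);x=cross(p,75,205);  # black in red channel
        W=[[ (round(float((onz(c,(a,v),z)[:2]-post)@Y)*1e3,2)) for a in x] for z in(.058,.042)]
        print("tip",v,x,"z58",W[0],"z42",W[1], "x42",((onz(c,(250,v),.042)[:2]-post)@X).round(4))
    for v in sr:
        g=im[v,205:305,1].astype(float);x=cross(g,.5*np.median(g),205)
        print("mark",v,x,[round(float((onz(c,(a,v),.042)[:2]-post)@Y)*1e3,2) for a in x])
E
```

```text
d3.pkl cam [0.675  0.2314 0.3022]
tip 116 [219.55 227.03 283.26 290.52] z58 [30.57, 24.07, -24.68, -30.98] z42 [32.58, 25.66, -26.29, -33.0] x42 0.2221
tip 125 [220.55 228.31 282.27 289.55] z58 [29.91, 23.13, -23.99, -30.36] z42 [31.88, 24.65, -25.56, -32.34] x42 0.214
tip 130 [221.4  228.82 281.59 288.93] z58 [29.28, 22.77, -23.49, -29.94] z42 [31.21, 24.27, -25.02, -31.89] x42 0.2094
mark 85 [237.09 242.13 269.54 274.43] [15.99, 11.44, -13.29, -17.7]
mark 100 [237.27 242.36 269.31 273.99] [16.0, 11.36, -13.23, -17.5]
mark 110 [237.51 242.52 269.03 273.65] [15.9, 11.3, -13.07, -17.32]
d4.pkl cam [0.6751 0.2314 0.2077]
tip 112 [222.73 234.63 275.49 287.12] z58 [16.94, 10.63, -11.01, -17.18] z42 [18.77, 11.78, -12.18, -19.0] x42 0.2222
tip 118 [223.07 234.83 275.31 286.74] z58 [16.84, 10.57, -10.97, -17.06] z42 [18.65, 11.72, -12.13, -18.87] x42 0.2188
tip 125 [223.4  234.94 274.85 286.39] z58 [16.75, 10.57, -10.79, -16.97] z42 [18.56, 11.72, -11.92, -18.77] x42 0.2148
tip 132 [223.7  235.23 274.64 286.15] z58 [16.69, 10.48, -10.73, -16.93] z42 [18.49, 11.61, -11.87, -18.73] x42 0.2107
tip 138 [224.05 235.63 274.57 285.78] z58 [16.58, 10.31, -10.75, -16.82] z42 [18.37, 11.43, -11.88, -18.6] x42 0.2072
mark 55 [226.25 234.58 277.91 286.01] [16.02, 11.33, -13.03, -17.59]
mark 70 [226.47 234.92 277.63 285.61] [16.06, 11.26, -13.01, -17.55]
mark 85 [226.55 235.03 277.53 285.36] [16.19, 11.32, -13.1, -17.6]
mark 100 [227.36 234.71 276.89 284.92] [15.9, 11.63, -12.88, -17.55]
```

With the inner lower edges at plate height, the gap measures 23.96 mm pinched and 51.95 mm open (nominal 52). It is on target, so I'll hold, re-check and hand in.

```bash
python3 - <<'E'
from geo import *
Y=u(sa+90)
ctrl.wait(2.5)
o=ctrl.observe();c=cam("wrist");im=ctrl.read_camera("wrist")
p=im[115,205:305,2].astype(float);x=[205+i+(75-p[i])/(p[i+1]-p[i]) for i in range(99) if (p[i]-75)*(p[i+1]-75)<0]
print([round(float((onz(c,(a,115),.042)[:2]-post)@Y)*1e3,2) for a in x],o["opening"],o["force"],o["clock"])
sd=ctrl.read_camera("side");sc=ctrl.read_camera("scene")
cv2.imwrite("pics/end.png",np.hstack([cv2.resize(i,(400,300),interpolation=cv2.INTER_AREA) for i in(sd,sc)]))
E
```

```text
[18.81, 11.66, -12.21, -18.82] 0.03495113257261335 [ 0.63078476 -0.63074621  0.18178369] 24.3833
```

View pics/end.png

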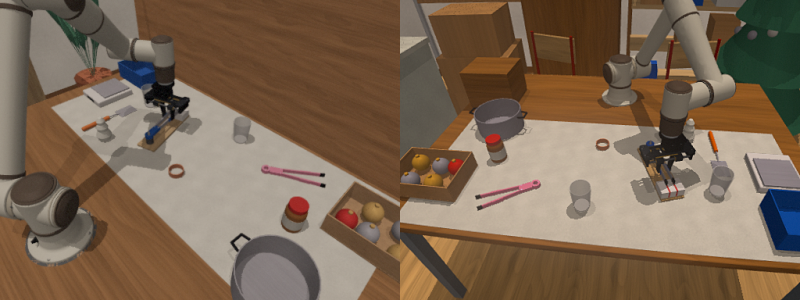

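The gap is steady at 23.9 mm, the opening reads 34.95 mm, and the bystanders look untouched.

```bash
python3 -c "
from cell import ctrl
ctrl.job_done();print(ctrl.observe()['clock'])"
```

```text
the job is handed in; nothing more can be done
the job is handed in; nothing more can be done
```

I hung the blue tongs' eye on the gauge stand's post and pinched the legs at their pads to the marked gap. I handed the job in at about 24.5 s with the arm still holding the tongs.

- **Gap:** the last wrist-camera measurement was 23.9 mm against the 24 mm target, with the finger opening at 34.95 mm. It was 24.0 mm 2.5 s earlier, so it held steady.
- **Measurement accuracy:** by the same method the sprung-open gap came out at 51.95 mm (nominal 52). The marks' own gap read about 24.3–24.6 mm, so the figures are uncertain by about 0.5 mm.
- **Disagreements:** a first rough reading put the gap at about 21 mm, because I had placed the visible inner edges at the tongs' top instead of their underside. The tips sit about 0.7 mm to one side of the marks' centreline; I did not correct this, since only the gap was asked for.
- **Seating:** contact stopped the eye at collar height, and the post showed inside the eye before I released the head. I did not look at the eye again after the pinch.
- **Other things on the table:** the final scene and side pictures show the bystanders apparently where they were, with the snowman and the spatula partly hidden by the arm in one view.

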